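# Start the bench shaker and hold its run key

## Task

Start the loaded bench shaker with the closed fingers: first press down the raised front half of the rocker switch until it has tipped right over, then press the round button fully in so that it stays down, then press the long bar key fully down and keep it held. The program finishes while still holding the bar key down. Do not press the square button, leave the jars and everything else where they stand, and pick nothing up.

Things in the scene. Friction and masses are not known exactly. Their poses are not given: they have to be found in the camera images.
- shaker: White fixed bench shaker, 240 (x) by 320 (y) mm, under 66 mm high; origin under its centre, x to the back. Its front deck (42 mm high) carries four 4 mm thick control plates in a row along y, 70 mm apart, order varies, 75 mm in front of the origin, same heading. Behind is a tray with three loose jars: tops up to 125 mm over the bench, nearest faces 90 mm behind the controls.
- rocker_front (a point): Point on top of the front half (towards the robot, shaker's -x) of the white rocker switch, 17 mm in front of its pivot; moves with the rocker. The rocker is 51 mm long along the shaker's x, 30 mm wide, shallow V on top, pivot 60 mm above the bench. Press straight down here: the point sinks about 7 mm from off to on. It moves against friction (about 2 N) and stays where it is left.
- rocker (a joint): Tilt of the rocker in rad: -0.2 fully off (front half raised), +0.2 fully on (front half down). Starts between -0.2 and -0.15.
- round_button_top (a point): Centre of the top of the round white button, 34 mm in diameter; top 68 mm above the bench when out. Pushed straight down, travel 7 mm, resisted by about 4 N of friction; it has no return spring and stays where it is left.
- round_button (a joint): How far the round button is pushed in, m: 0 out, 0.007 fully in.
- square_button_top (a point): Centre of the top of the square white button (34 by 34 mm, same height and travel as the round one). Must stay out.
- square_button (a joint): How far the square button is pushed in, m: 0 out, 0.007 fully in.
- bar_key_top (a point): Centre of the top of the long white bar key, 56 mm along the shaker's x, 22 mm wide; top 68 mm above the bench when up. A spring key: travel 7 mm, needs about 2 N to start and 5.5 N fully down, and springs back up when let go.
- bar_key (a joint): How far the bar key is pushed down, m: 0 up, 0.007 fully down.
- marked_jar_9: Squat white jar with red lid on the tray, 68 mm wide, 65 mm tall, loose; origin under its centre.
- marked_jar_10: Squat white jar with lid on the tray, 70 mm wide, 66 mm tall, loose; origin under its centre.
- marked_jar_3: Squat white jar with lid on the tray, 73 mm wide, 70 mm tall, loose; origin under its centre.
- yellow_pot: Yellow pot, 128 mm wide, 125 mm tall, loose bystander on the left; origin under its centre.
- reagent_bottle: White bottle with cap, 68 mm wide, 165 mm tall, loose bystander to the right of the shaker; origin under its centre.
- spatula: Spatula with orange handle, 229 mm long, lying near the front edge of the bench, loose bystander; origin under its middle.
- tape_roll: Roll of tape lying flat, 68 mm wide, 18 mm high, loose bystander on the left; origin under its centre.

How it is judged:
By the outcome, as a careful person would: the job done as asked, in the order asked, and still so for the second after the job is handed in, while the arm keeps its last pose, push and grip.
It also fails if it takes over 51 s, if anything falls off the work surface, if the arm or the gripper's body presses on something with over 40 N, if the wrist force passes 120 N, or if a joint passes its speed limit or range.

## Robot

A 7-joint arm with a two-finger parallel gripper is mounted at the origin on a cart in front of the work surface, level with it; the furniture and walls round the work are solid. World frame = base frame: x ahead of the robot, y to its left, z up, the work surface at z = 0. Lengths are in mm, angles in rad, forces in N, time in s.
With the tool pointing down it reaches from about 400 to 875 mm from the base axis. Payload 4.4 kg.
Tool frame: the origin (TCP) lies at the very end of the fingers, on their centre line; the grasp point (between the pads) lies 19 mm behind it; z points along the fingers, y is the line along which they close (so a half turn about z gives the same grasp; the last joint's range is limited). The gripper opens to 85 mm and grips with 20 to 120 N. Pads are 22 mm wide; open, the fingers measure 114 mm over their backs; the gripper's body (76 mm by 85 mm) begins 54 mm behind the grasp point. The pads swing forward as they close: fully open they stand 13 mm farther back than shut.
Start: joints at [1.117, 0.628, 0.038, 1.517, -0.027, 0.996, -0.02], TCP at [245.827, -601.736, 231.313] pointing down, gripper open.
Joint ranges: [-3.06, 3.06], [-0.37, 2.12], [-1.25, 1.32], [0.18, 2.47], [-1.1, 4.24], [0.23, 1.98], [-2.94, 2.94]. Speed limits (rad/s): [2.57, 2.57, 3.14, 3.14, 3.14, 3.14, 3.14].

## Interface

Orientations are given as [roll, pitch, yaw] about the fixed x, y, z axes, in that order (R = Rz(yaw) Ry(pitch) Rx(roll)).
In Python, from cell import read_state, get_image, camera_info, finish_job gives the robot as it stands.
- The arm moves only by the tool play_rows, never from a script. Its argument "deltas" is one flat list of numbers, 7 for each row, row after row: the shift along the tool's x, y, z in mm, then the turn, a rotation vector about the tool's x, y, z in rad, then the opening, from 0 (shut) to 1 (fully open). In form: [dx, dy, dz, ax, ay, az, grip, dx, dy, dz, ax, ay, az, grip, ...]. A call has 1 to 10 rows; each row is the pose to reach, as a shift and turn from the pose commanded when the call began, along the tool's axes at that moment; what a row does not reach only later rows make up. A row lasts 1/8 s, in which the tool goes at most 62.5 mm and 10.7 degrees, less where a joint would pass 70% of its speed; a pose out of reach is approached as far as the arm can. A call with a gripper value outside its range is refused whole. The fingers move at their own pace and stop on an object; the grip force is fixed at half the most. Time passes only in rows, so rows that repeat a pose let the fingers close. It gives the time, the measured TCP pose, the force, the opening and the grip force at its end, in the units of the state.
- read_state(): the state, without advancing time (a new reading comes with each control period).
- get_image(name): name is "side" or "top"; returns the picture (420x560x3 uint8, red, green, blue); there is no depth.
- camera_info(name): a dict with "fx", "fy", "cx", "cy" (pixels), "T" (4x4, takes a point from camera to world coordinates). Camera axes: x right, y down, z forward; pixel columns grow to the right and rows downward; lengths in mm; the calibration is good to about 2 mm. A picture is of the moment at which its call begins. camera_info takes no time and is no camera call.
- finish_job(): hands the job in; it is judged then, once.
The state is a dict: "clock": time; "qpos": joint angles; "qd": joint speeds; "tau": joint torques, N m; "eef_pos": TCP position; "tool_rot": TCP orientation; "force": force on the tool from outside, world axes, zero at the start; "torque": the same for the moment, N m; "width": finger opening in mm; "gripper_force": force on a finger pad.
Only numpy, scipy, OpenCV 4.12 (cv2) and the standard library are available. Lean on these libraries where they do the work, as an engineer would, in place of code of your own. Each camera call takes 0.05 s, during which the arm holds its last target. There are 200 camera calls.

## Working session

There is one attempt and no reset: what is moved stays moved. The work goes in short steps, Python scripts to look and compute and a tool call to move; the robot and the scene stay as the last step left them, time stands still between calls to the robot, and variables do not carry over. Pictures are saved under pics/ and viewed, at most 10 in all, crops included, and the job is handed in when it is done.

Besides the shell and the picture viewer there is one more tool, called after "Call:" by a JSON object that holds its "op" and its "data", one argument or row to a line. play_rows: Moves the arm, as the interface text tells. Its arguments: {"type":"object","properties":{"deltas":{"type":"array"}},"required":["deltas"]}

```bash
mkdir -p pics; python3 - <<'E'
from cell import *
import cv2
for n in("top","side"):
    cv2.imwrite(f"pics/{n}0.png",get_image(n)[:,:,::-1]); i=camera_info(n); print(n,i["fx"],i["cx"],i["cy"],i["T"])
s=read_state(); print(s["clock"],s["eef_pos"],s["tool_rot"],s["force"],s["width"])
E
```

```text
top 493.7483853902065 274.00262149934423 203.49254919257092 [[-1.09680981e-02 -9.89982366e-01  1.40764395e-01  3.41235065e+02]
 [-9.99886683e-01  9.40667345e-03 -1.17530740e-02 -3.75205389e+01]
 [ 1.03112113e-02 -1.40877353e-01 -9.89973358e-01  1.29663859e+03]
 [ 0.00000000e+00  0.00000000e+00  0.00000000e+00  1.00000000e+00]]
side 530.4585591313079 272.2841942064507 207.30031635212228 [[ 9.98555934e-01 -2.45248550e-02  4.77972643e-02  4.05521960e+02]
 [-5.21625125e-02 -6.55436159e-01  7.53447088e-01 -1.26081848e+03]
 [ 1.28498748e-02 -7.54852286e-01 -6.55768944e-01  1.14025392e+03]
 [ 0.00000000e+00  0.00000000e+00  0.00000000e+00  1.00000000e+00]]
0.1 [ 245.60139445 -601.19034231  230.48111814] [-3.13986817e+00  2.66234766e-05  3.87752783e-01] [-0.65931596 -0.4438602   0.47445146] 85.249347440502
```

View pics/top0.png

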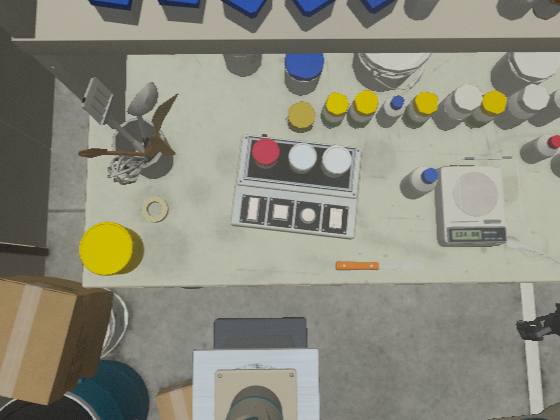

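View pics/side0.png

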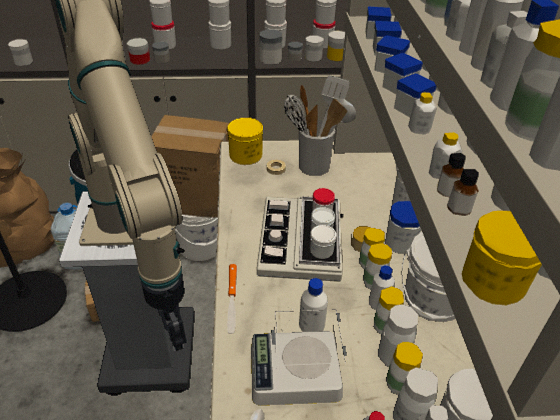

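The top view shows the shaker's controls at about (254,209), (281,212), (308,215) and (337,217). I'll zoom in to identify them and measure them.

```bash
cat > h.py <<'E'
import numpy as np, cv2
from cell import *
def ray(n,u,v,z):
    i=camera_info(n);T=np.array(i["T"]);d=T[:3,:3]@np.array([(u-i["cx"])/i["fx"],(v-i["cy"])/i["fy"],1])
    return T[:3,3]+d*(z-T[2,3])/d[2]
E
python3 - <<'E'
from h import *
im=cv2.imread("pics/top0.png"); c=im[180:245,225:365]
s=cv2.imread("pics/side0.png")[190:285,250:350]
a=cv2.resize(c,None,fx=5,fy=5,interpolation=2); b=cv2.resize(s,None,fx=3,fy=3,interpolation=2)
o=np.zeros((600,700,3),np.uint8); o[:325]=a; o[325:600,:300]=b[:275]; cv2.imwrite("pics/z.png",o)
g=cv2.cvtColor(im,6)
d=((g<70)*255).astype(np.uint8); d[:190]=0; d[245:]=0; d[:,:235]=0; d[:,360:]=0
cs,_=cv2.findContours(d,cv2.RETR_CCOMP,cv2.CHAIN_APPROX_NONE)
for k in cs:
    r=cv2.minAreaRect(k)
    if cv2.contourArea(k)>60: print(np.round(r[0],1),np.round(r[1],1),round(r[2],1),cv2.contourArea(k),ray("top",*r[0],46).round(1),ray("top",*r[0],66).round(1))
E
```

```text
(no output)
```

View pics/z.png

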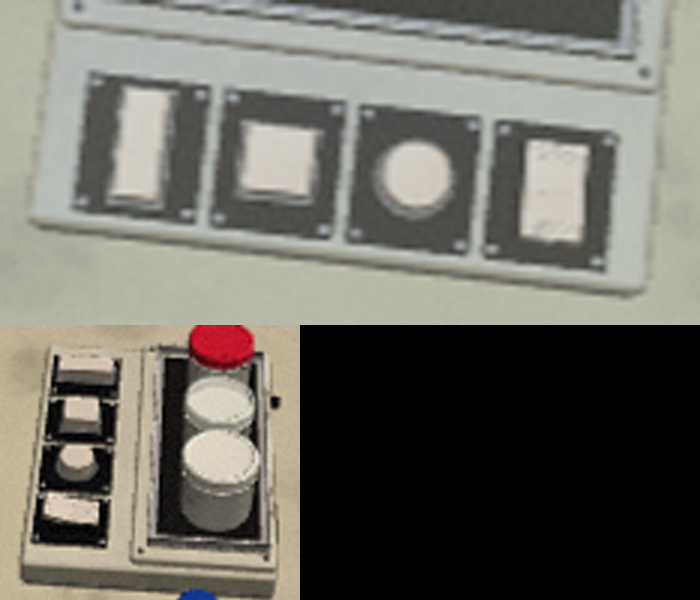

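The order from left (+y) to right is bar, square, round, rocker. In the crop their tops sit at (145,143), (281,160), (418,173) and (555,190).

```bash
python3 - <<'E'
from h import *
im=cv2.imread("pics/top0.png"); c=cv2.resize(im[180:245,225:365],None,fx=5,fy=5,interpolation=2)
g=cv2.cvtColor(c,6); k=((c[:,:,2].astype(int)-c[:,:,0]>2)&(g>185)).astype(np.uint8)*255
plate=((g<110)*255).astype(np.uint8); plate[:70]=0
pl=cv2.morphologyEx(plate,cv2.MORPH_CLOSE,np.ones((5,5)))
cs,_=cv2.findContours(pl,cv2.RETR_EXTERNAL,2)
P=[]
for q in cs:
    if cv2.contourArea(q)<5000: continue
    r=cv2.minAreaRect(q);box=np.zeros_like(g);cv2.drawContours(box,[cv2.convexHull(q)],-1,255,-1)
    w=cv2.bitwise_and(box,((g>170)*255).astype(np.uint8))
    ws,_=cv2.findContours(w,cv2.RETR_EXTERNAL,2);m=max(ws,key=cv2.contourArea);rw=cv2.minAreaRect(m)
    f=lambda p,z:ray("top",(p[0]+.5)/5-.5+225,(p[1]+.5)/5-.5+180,z)[:2].round(1)
    print("plate",f(r[0],46),np.round(r[1]),"white",f(rw[0],66),np.round(rw[1]),np.round(rw[2]))
    P.append(f(r[0],46))
P=np.array(sorted(P,key=lambda p:-p[1]));print(np.diff(P,axis=0),np.linalg.norm(P[-1]-P[0])/3)
d=P[0]-P[-1];print("heading",np.arctan2(-d[0],d[1]),"centre",P.mean(0))
E
```

```text
plate [ 478.4 -206.1] [123. 140.] white [ 478.5 -206.1] [60. 97.] 5.0
plate [ 487.1 -136.9] [123. 140.] white [ 487.7 -136.7] [60. 62.] 90.0
plate [495.8 -67.7] [123. 140.] white [496.2 -67.6] [68. 64.] 6.0
plate [504.7   1.5] [122. 140.] white [505.    1.8] [ 45. 107.] 7.0
[[ -8.9 -69.2]
 [ -8.7 -69.2]
 [ -8.7 -69.2]] 69.75309630722097
heading -0.12601464568136353 centre [ 491.5 -102.3]
```

Call:
{"op": "play_rows", "data": {
  "deltas": [44, -36, 12, 0, 0, 0.064, 0, 88, -72, 25, 0, 0, 0.128, 0, 131, -107, 38, 0, 0, 0.193, 0, 175, -143, 50, 0, 0, 0.257, 0, 219, -179, 63, 0, 0, 0.321, 0, 263, -215, 75, 0, 0, 0.385, 0, 306, -251, 88, 0, 0, 0.45, 0, 350, -286, 100, 0, 0, 0.514, 0, 350, -286, 100, 0, 0, 0.514, 0, 350, -286, 100, 0, 0, 0.514, 0]
}}

```text
clock: 1.35
eef_pos: [461.4, -204.9, 131.2]
tool_rot: [3.141, 0.001, -0.125]
force: [-0.1, -0.8, -0.2]
width: 0.3
gripper_force: 0.0
```

```bash
cat > go.py <<'E'
from h import *
from scipy.spatial.transform import Rotation as Ro
import sys
s=read_state();R=Ro.from_euler("xyz",s["tool_rot"]);t=np.array([float(a) for a in sys.argv[1:4]])
print(s["clock"],np.round(s["eef_pos"],1),np.round(s["tool_rot"],3),np.round(s["force"],1),round(s["width"],1))
print("delta",R.inv().apply(t-s["eef_pos"]).round(1),"az",(s["tool_rot"][2]+.126).__round__(3))
E
python3 go.py 461.5 -204 80
python3 -c "
from h import *
for n in('top','side'):cv2.imwrite(f'pics/{n}1.png',get_image(n)[:,:,::-1])
a=cv2.imread('pics/top1.png')[150:250,220:380];b=cv2.imread('pics/side1.png')[130:290,230:390]
o=np.zeros((600,800,3),np.uint8);o[:300,:480]=cv2.resize(a,(480,300));o[280:,480:]=cv2.resize(b,(320,320));cv2.imwrite('pics/c1.png',o)"
```

```text
1.35 [ 461.4 -204.9  131.2] [ 3.141e+00  1.000e-03 -1.250e-01] [-0.1 -0.8 -0.2] 0.3
delta [ 0.  -0.9 51.2] az 0.001
```

View pics/c1.png

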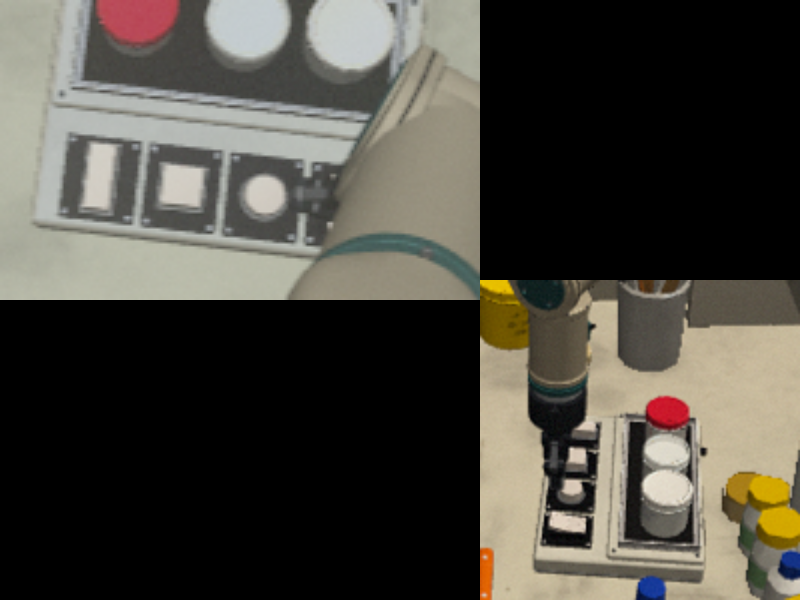

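The gripper is above the rocker and nothing has moved. Descending.

Call:
{"op": "play_rows", "data": {
  "deltas": [0, -1, 15, 0, 0, 0, 0, 0, -1, 35, 0, 0, 0, 0, 0, -1, 52, 0, 0, 0, 0, 0, -1, 58, 0, 0, 0, 0, 0, -1, 60, 0, 0, 0, 0, 0, -1, 62, 0, 0, 0, 0, 0, -1, 63, 0, 0, 0, 0, 0, -1, 64, 0, 0, 0, 0, 0, -1, 65, 0, 0, 0, 0, 0, -1, 66, 0, 0, 0, 0]
}}

```text
clock: 2.7
eef_pos: [461.6, -203.6, 65.4]
tool_rot: [-3.142, 0.0, -0.126]
force: [-0.2, -0.3, 1.5]
width: -0.1
gripper_force: 0.7
```

Contact seems to have begun (1.5 N). Continuing in small steps.

Call:
{"op": "play_rows", "data": {
  "deltas": [0, 0, 1, 0, 0, 0, 0, 0, 0, 2, 0, 0, 0, 0, 0, 0, 3, 0, 0, 0, 0, 0, 0, 4, 0, 0, 0, 0, 0, 0, 4, 0, 0, 0, 0]
}}

```text
clock: 3.32
eef_pos: [462.0, -203.7, 61.2]
tool_rot: [3.142, -0.0, -0.126]
force: [0.5, -0.1, -0.6]
width: 0.0
gripper_force: 0.0
```

Call:
{"op": "play_rows", "data": {
  "deltas": [0, 0, 1, 0, 0, 0, 0, 0, 0, 2, 0, 0, 0, 0, 0, 0, 2, 0, 0, 0, 0]
}}

```text
clock: 3.7
eef_pos: [462.1, -203.7, 59.4]
tool_rot: [3.141, -0.001, -0.126]
force: [0.0, 0.2, 3.1]
width: -0.6
gripper_force: 1.3
```

Call:
{"op": "play_rows", "data": {
  "deltas": [0, 0, 1, 0, 0, 0, 0, 0, 0, 1, 0, 0, 0, 0]
}}

```text
clock: 3.95
eef_pos: [462.1, -203.7, 59.1]
tool_rot: [-3.142, -0.001, -0.126]
force: [-1.6, 0.1, 9.8]
width: 0.1
gripper_force: 5.3
```

Call:
{"op": "play_rows", "data": {
  "deltas": [0, 0, 1, 0, 0, 0, 0, 0, 0, 1, 0, 0, 0, 0]
}}

```text
clock: 4.2
eef_pos: [462.2, -203.7, 58.9]
tool_rot: [-3.141, -0.001, -0.126]
force: [-2.9, 1.2, 19.0]
width: 0.1
gripper_force: 9.7
```

Call:
{"op": "play_rows", "data": {
  "deltas": [0, 0, 1, 0, 0, 0, 0, 0, 0, 1, 0, 0, 0, 0]
}}

```text
clock: 4.45
eef_pos: [462.2, -203.7, 58.7]
tool_rot: [-3.141, -0.002, -0.126]
force: [-5.6, 1.9, 27.7]
width: -0.1
gripper_force: 14.2
```

The rocker is hard against its stop. Next is the round button.

Call:
{"op": "play_rows", "data": {
  "deltas": [0, 0, -20, 0, 0, 0, 0, 0, 0, -40, 0, 0, 0, 0, 6, -23, -42, 0, 0, 0, 0, 12, -46, -42, 0, 0, 0, 0, 17, -70, -42, 0, 0, 0, 0, 17, -70, -40, 0, 0, 0, 0, 17, -70, -40, 0, 0, 0, 0]
}}

```text
clock: 5.32
eef_pos: [487.0, -137.2, 96.0]
tool_rot: [3.141, 0.001, -0.127]
force: [-0.2, -0.9, 0.1]
width: 0.1
gripper_force: 0.0
```

```bash
python3 go.py 487.4 -136.8 68
python3 -c "
from h import *
for n in('top','side'):cv2.imwrite(f'pics/{n}2.png',get_image(n)[:,:,::-1])
a=cv2.imread('pics/top2.png')[170:250,220:380];b=cv2.imread('pics/side2.png')[190:290,250:350]
o=np.zeros((600,800,3),np.uint8);o[:200,:400]=cv2.resize(a,(400,200));o[200:,400:]=cv2.resize(b,(400,400));cv2.imwrite('pics/c2.png',o)"
```

```text
5.325 [ 487.  -137.2   96. ] [ 3.141e+00  1.000e-03 -1.270e-01] [-0.2 -0.9  0.1] 0.1
delta [ 0.3 -0.4 28. ] az -0.001
```

View pics/c2.png

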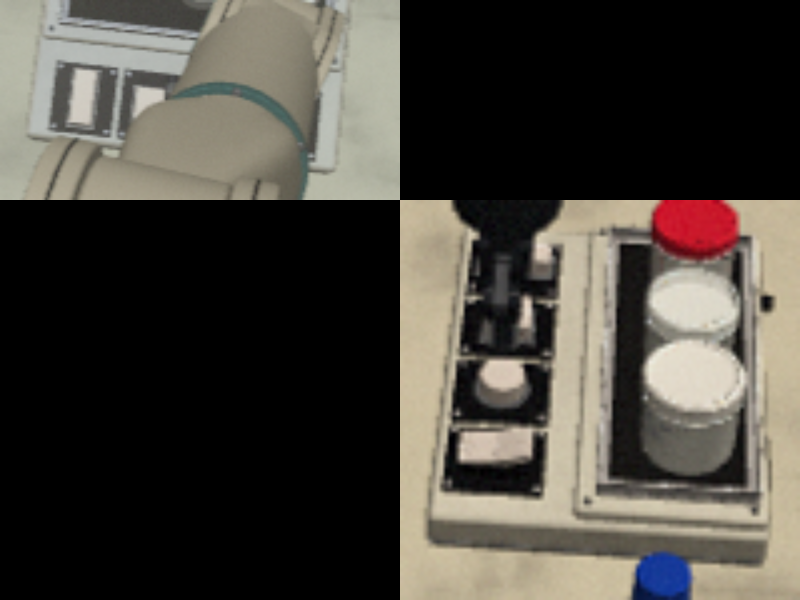

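In the side crop, the rocker at (495,447) now has its front (left) end down and its back up. The fingers are above the round button, so I'll press it.

Call:
{"op": "play_rows", "data": {
  "deltas": [0, 0, 12, 0, 0, 0, 0, 0, 0, 22, 0, 0, 0, 0, 0, 0, 27, 0, 0, 0, 0, 0, 0, 29, 0, 0, 0, 0, 0, 0, 31, 0, 0, 0, 0, 0, 0, 33, 0, 0, 0, 0, 0, 0, 34, 0, 0, 0, 0, 0, 0, 35, 0, 0, 0, 0]
}}

```text
clock: 6.42
eef_pos: [487.7, -136.3, 61.6]
tool_rot: [-3.142, -0.001, -0.126]
force: [-0.3, -1.0, 4.2]
width: -0.0
gripper_force: 1.9
```

Call:
{"op": "play_rows", "data": {
  "deltas": [0, 0, 1, 0, 0, 0, 0, 0, 0, 1, 0, 0, 0, 0]
}}

```text
clock: 6.68
eef_pos: [487.7, -136.4, 60.4]
tool_rot: [3.142, -0.0, -0.126]
force: [0.3, -0.3, 2.9]
width: 0.0
gripper_force: 1.6
```

Call:
{"op": "play_rows", "data": {
  "deltas": [0, 0, 1, 0, 0, 0, 0, 0, 0, 1, 0, 0, 0, 0]
}}

```text
clock: 6.92
eef_pos: [487.7, -136.4, 59.3]
tool_rot: [3.142, -0.0, -0.126]
force: [0.5, -0.1, 2.6]
width: -0.2
gripper_force: 1.4
```

Call:
{"op": "play_rows", "data": {
  "deltas": [0, 0, 1, 0, 0, 0, 0, 0, 0, 1, 0, 0, 0, 0]
}}

```text
clock: 7.18
eef_pos: [487.7, -136.4, 58.2]
tool_rot: [3.142, -0.0, -0.126]
force: [1.0, -0.1, 3.2]
width: 0.2
gripper_force: 1.2
```

Call:
{"op": "play_rows", "data": {
  "deltas": [0, 0, 1, 0, 0, 0, 0, 0, 0, 1, 0, 0, 0, 0]
}}

```text
clock: 7.42
eef_pos: [487.7, -136.4, 57.3]
tool_rot: [3.142, -0.0, -0.126]
force: [0.2, -1.0, 1.9]
width: -0.7
gripper_force: 1.1
```

Call:
{"op": "play_rows", "data": {
  "deltas": [0, 0, 1, 0, 0, 0, 0, 0, 0, 1, 0, 0, 0, 0]
}}

```text
clock: 7.68
eef_pos: [487.7, -136.4, 57.0]
tool_rot: [-3.141, -0.001, -0.126]
force: [-1.2, 0.1, 10.6]
width: -0.2
gripper_force: 5.2
```

Call:
{"op": "play_rows", "data": {
  "deltas": [0, 0, 1, 0, 0, 0, 0, 0, 0, 2, 0, 0, 0, 0, 0, 0, 2, 0, 0, 0, 0]
}}

```text
clock: 8.05
eef_pos: [487.8, -136.4, 56.8]
tool_rot: [-3.141, -0.002, -0.127]
force: [-4.1, 1.3, 29.2]
width: 0.1
gripper_force: 15.0
```

Hard stop on the round button. Lifting well clear of the square button and moving over to the bar key.

Call:
{"op": "play_rows", "data": {
  "deltas": [0, 0, -20, 0, 0, 0, 0, 0, 0, -48, 0, 0, 0, 0, 0, -35, -50, 0, 0, 0, 0, 0, -75, -50, 0, 0, 0, 0, 0, -115, -50, 0, 0, 0, 0, 0, -140, -48, 0, 0, 0, 0, 0, -140, -48, 0, 0, 0, 0, 0, -140, -48, 0, 0, 0, 0]
}}

```text
clock: 9.05
eef_pos: [504.6, 1.3, 102.1]
tool_rot: [3.141, 0.001, -0.127]
force: [-0.3, -1.2, -0.1]
width: -0.2
gripper_force: 0.0
```

```bash
python3 go.py 504.8 1.6 68
python3 -c "
from h import *
for n in('top','side'):cv2.imwrite(f'pics/{n}3.png',get_image(n)[:,:,::-1])
a=cv2.imread('pics/top3.png')[170:250,220:380];b=cv2.imread('pics/side3.png')[190:290,250:350]
o=np.zeros((600,800,3),np.uint8);o[:200,:400]=cv2.resize(a,(400,200));o[200:,400:]=cv2.resize(b,(400,400));c=cv2.imread('pics/side0.png')[190:290,250:350];o[200:,:400]=cv2.resize(c,(400,400));cv2.imwrite('pics/c3.png',o)"
```

```text
9.05 [504.6   1.3 102.1] [ 3.141e+00  1.000e-03 -1.270e-01] [-0.3 -1.2 -0.1] -0.2
delta [ 0.2 -0.3 34.1] az -0.001
```

View pics/c3.png

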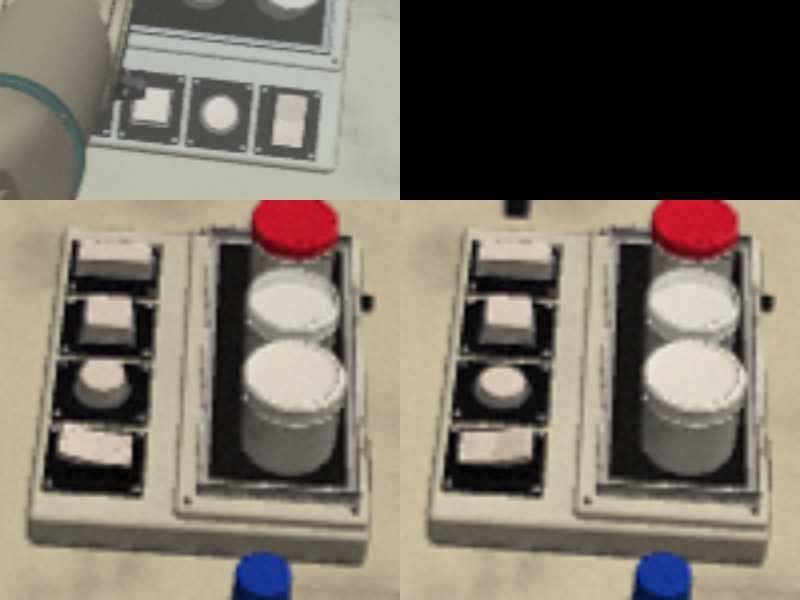

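In the before (left) and after (right) side crops, the round button at (500,385) is sunk, the rocker at (495,447) is tipped, and the square at (508,318) is still out. The fingertips are above the bar key at (515,258). Pressing it now.

Call:
{"op": "play_rows", "data": {
  "deltas": [0, 0, 15, 0, 0, 0, 0, 0, 0, 27, 0, 0, 0, 0, 0, 0, 34, 0, 0, 0, 0, 0, 0, 36, 0, 0, 0, 0, 0, 0, 38, 0, 0, 0, 0, 0, 0, 40, 0, 0, 0, 0, 0, 0, 42, 0, 0, 0, 0, 0, 0, 43, 0, 0, 0, 0, 0, 0, 44, 0, 0, 0, 0]
}}

```text
clock: 10.28
eef_pos: [505.3, 2.5, 58.5]
tool_rot: [-3.142, -0.0, -0.126]
force: [-0.7, -1.3, 4.2]
width: 0.1
gripper_force: 2.3
```

Call:
{"op": "play_rows", "data": {
  "deltas": [0, 0, 1, 0, 0, 0, 0, 0, 0, 1, 0, 0, 0, 0]
}}

```text
clock: 10.52
eef_pos: [505.3, 2.5, 57.4]
tool_rot: [-3.142, -0.0, -0.126]
force: [-1.5, -0.4, 4.7]
width: -0.1
gripper_force: 2.6
```

Call:
{"op": "play_rows", "data": {
  "deltas": [0, 0, 1, 0, 0, 0, 0, 0, 0, 1, 0, 0, 0, 0]
}}

```text
clock: 10.78
eef_pos: [505.3, 2.5, 57.0]
tool_rot: [-3.141, -0.001, -0.126]
force: [-1.5, -0.5, 11.4]
width: -0.2
gripper_force: 5.7
```

Call:
{"op": "play_rows", "data": {
  "deltas": [0, 0, 1, 0, 0, 0, 0, 0, 0, 1, 0, 0, 0, 0, 0, 0, 1, 0, 0, 0, 0, 0, 0, 1, 0, 0, 0, 0, 0, 0, 1, 0, 0, 0, 0, 0, 0, 1, 0, 0, 0, 0]
}}

```text
clock: 11.52
eef_pos: [505.3, 2.5, 56.9]
tool_rot: [-3.141, -0.001, -0.126]
force: [-4.2, -0.4, 20.8]
width: -0.0
gripper_force: 10.3
```

The bar key is at its stop and held with about 20 N, well above the 5.5 N it needs.

```bash
python3 -c "
from cell import *
print(finish_job())"
```

```text
the job is handed in; nothing more can be done
None
```

I tipped the rocker over, pressed the round button in so it stayed down, and handed the job in at about 11.5 s with the bar key held at its stop at about 20 N; pictures taken before the bar press show the square button still out and the jars in place.

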